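Turn the boiling-out pan's handle in between the pots

TASK

The long handle of the small saucepan on the front ring of the hob sticks out over the front edge, where a sleeve will catch it. Turn the pan round so that the handle points inward, to the back of the hob, lying in the gap between the two tall pots and touching neither, and leave the pan standing flat with its base inside its front ring. Keep the pan upright, and do not shift the pots or the tongs and dish on the hob.

Things in the scene. Friction and masses are not known exactly. Their poses are not given: they have to be found in the camera images.
- hob: Bench-top hob, fixed: steel case, flat black glass top, 440 mm deep (x), 480 mm wide (y), top 60 mm above the bench. Origin: centre of its underside; +x points to its back, -x (face with three knobs) to the robot. Grey lines flush on the glass mark three rings; pans slide freely over them: front middle, and two at the back with centres at x +107, y +118 and -118 mm.
- front_ring (a point): Centre of the front ring on the glass (hob x -65 mm, y 0); the ring is 156 mm across. The glass reaches 155 mm in front of this point. Axes as the hob's (+x to the back).
- pan_center (a point): Small open aluminium saucepan, about 0.5 kg, loose on the glass: point on its axis, 37.5 mm above its underside. 130 mm across the rim, 112 mm across the base, 75 mm high. z up; the long steel handle points along its -x, the helper loop along +x. At the start the handle points to the front, up to 35 degrees to either side.
- pan_handle (a point): Grip point of the saucepan's long handle: 125 mm from its axis on its -x side, 58 mm above its underside. A level straight steel bar 22 mm wide, 16 mm high, from 92 to 190 mm from the axis; lower than the pots' rims. With the pan on its ring the handle is too long to swing past a pot; drawn some 85 to 90 mm to the front, it just clears. Axes as the saucepan's.
- pan_tip (a point): Outer end of the long handle, 190 mm from the pan's axis, 58 mm above its underside. Axes as the saucepan's.
- pan_loop (a point): Middle of the saucepan's helper loop, a short steel U opposite the long handle: 88 mm from its axis on its +x side, 58 mm above its underside. 44 mm wide outside (along the pan's y), 12 mm high, reaching 108 mm from the axis; its two straight sides, 8 mm thick, run along the pan's x, so it can be taken across the 44 mm.
- stockpot_center (a point): Tall steel stockpot with lid and black knob, 1.6 kg, on either rear ring: point on its axis 80 mm above its underside. 170 mm across (176 mm over the lid), 160 mm to the rim, 198 mm over the knob; two wire ears 130 mm up reach 115 mm from the axis, roughly to front and back. The gap between the two pots is about 75 mm: too narrow for a hand.
- openpot_center (a point): Tall open steel pot, 1.4 kg, on the other rear ring: point on its axis 80 mm above its underside. 150 mm across (156 mm over the lip), 160 mm high; two wire ears at 126 mm height reach 106 mm from the axis, roughly to the front and back.
- tongs_center (a point): Middle of copper tongs, 150 mm long, 37 mm wide, 10 mm high, lying on one front corner of the hob.
- dish_center (a point): Middle of a white ceramic dish, 72 mm across, 18 mm high, on the other front corner of the hob.

How it is judged:
By the outcome, as a careful person would: the job done as asked, in the order asked, and still so for the second after the job is handed in, with the robot touching nothing.
It also fails if it takes over 53 s, if anything falls off the work surface, if the arm or the gripper's body presses on something with over 40 N, if the wrist force passes 120 N, or if a joint passes its speed limit or range.

ROBOT

A 7-joint arm with a two-finger parallel gripper is mounted at the origin on the work surface. World frame = base frame: x ahead of the robot, y to its left, z up, the work surface at z = 0. Lengths are in mm, angles in rad, forces in N, time in s.
With the tool pointing down it reaches from about 400 to 875 mm from the base axis. Payload 4.4 kg.
Tool frame: the origin (TCP) lies midway between the tips of the shut fingers; the grasp point (between the pads) lies 19 mm behind it; z points along the fingers, y is the direction in which the jaws open and shut (so a half turn about z gives the same grasp; the last joint's range is limited). The gripper opens to 85 mm and grips with 20 to 120 N. Pads are 22 mm wide; open, the fingers measure 114 mm over their backs; the gripper's body (76 mm by 85 mm) begins 54 mm behind the grasp point. The pads swing forward as they close: fully open they stand 13 mm farther back than shut.
Start: joints at [1.116, 0.628, 0.038, 1.517, -0.027, 0.996, -0.02], TCP at [246.429, -601.49, 231.313] pointing down, gripper open.
Joint ranges: [-3.06, 3.06], [-0.37, 2.12], [-1.25, 1.32], [0.18, 2.47], [-1.1, 4.24], [0.23, 1.98], [-2.94, 2.94]. Speed limits (rad/s): [2.57, 2.57, 3.14, 3.14, 3.14, 3.14, 3.14].

INTERFACE

Orientations are given as [roll, pitch, yaw] about the fixed x, y, z axes, in that order (R = Rz(yaw) Ry(pitch) Rx(roll)).
In Python, from cell import * gives the robot as it stands. The module is installed in compiled form; this text tells all that it offers.
- The arm moves only by the tool move_arm, never from a script. Its argument "series" is a list of rows, each a list of 2 entries, a list of its own where there are three numbers: the shift along the tool's x, y, z in m, then the turn about the tool's z in rad. In form: [[[x, y, z], yaw], ...]. A call has 1 to 5 rows; each row is the pose to reach, as a shift and turn from the pose measured when the call began, along the tool's axes at that moment; what a row does not reach only later rows make up. A row lasts 1/8 s, in which the tool goes at most 62.5 mm and 10.7 degrees, less where a joint would pass 70% of its speed; a pose out of reach is approached as far as the arm can. A call with a gripper value outside its range is refused whole. "claw" is the opening, from 0 (shut) to 1 (fully open), set as the call begins (left out, the last holds). The fingers move at their own pace and stop on an object; the grip force is fixed at half the most. Time passes only in rows, so rows that repeat a pose let the fingers close. It gives the time, the measured TCP pose, the force and the opening at its end, in the units of the state.
- read_state(): the state, without advancing time (a new reading comes with each control period).
- get_image(name): name is "scene" or "top"; returns the picture (480x640x3 uint8, blue, green, red); there is no depth.
- camera_model(name): a dict with "fov_y" (degrees; the focal length in pixels is half the picture's height over the tangent of half this angle, whatever the lens; pixels are square), "cx", "cy" (the principal point, pixels), "pose" (4x4, takes a point from camera to world coordinates). Camera axes: x right, y down, z forward; pixel columns grow to the right and rows downward; lengths in mm; the calibration is good to about 2 mm. A picture is of the moment at which its call begins. camera_model takes no time and is no camera call.
- finish_job(): hands the job in, once; it reports no verdict.
The state is a dict: "clock": time; "qpos": joint angles; "qd": joint speeds; "tau": joint torques, N m; "eef_pos": TCP position; "tool_rot": TCP orientation; "force": force on the tool from outside, world axes, zero at the start; "torque": the same for the moment, N m; "width": finger opening in mm.
Only numpy, scipy, OpenCV 4.12 (cv2) and the standard library are available. Lean on these libraries where they do the work, as an engineer would, in place of code of your own. Each camera call takes 0.05 s, during which the arm holds its last target. There are 200 camera calls.

## Working session

There is one attempt and no reset: what is moved stays moved. The work goes in short steps, Python scripts to look and compute and a tool call to move; the robot and the scene stay as the last step left them, time stands still between calls to the robot, and variables do not carry over. Pictures are saved under pics/ and viewed, about 8 in all and at most 12, crops included, and the job is handed in when it is done.

Besides the shell and the picture viewer there is one more tool, called after "Request:" as name([rows], argument=value, ...), one row to a line, values as JSON. move_arm: Moves the arm, as the interface text tells. Its arguments: {"type":"object","properties":{"series":{"type":"array"},"claw":{"type":"number"}},"required":["series"]}

```bash
mkdir -p pics; python3 - <<'E'
from cell import *
import cv2,numpy as np
for n in("scene","top"):
    cv2.imwrite(f"pics/{n}0.png",get_image(n)); m=camera_model(n); print(n,m["fov_y"],m["cx"],m["cy"],{k:v for k,v in m.items() if k not in("fov_y","cx","cy","pose")}); print(np.round(m["pose"],3))
s=read_state(); print(s)
E
```

```text
scene 45.22005470475254 319.0823350839142 235.66742544035438 {}
[[-1.220000e-01  6.400000e-01 -7.580000e-01  1.225272e+03]
 [ 9.930000e-01  7.500000e-02 -9.600000e-02  1.022700e+02]
 [-5.000000e-03 -7.640000e-01 -6.450000e-01  6.373520e+02]
 [ 0.000000e+00  0.000000e+00  0.000000e+00  1.000000e+00]]
top 43.794195202747986 312.7400950166148 237.75103115026374 {}
[[-2.100000e-02 -9.950000e-01  9.700000e-02  4.894980e+02]
 [-1.000000e+00  2.100000e-02  1.000000e-03  2.592800e+01]
 [-3.000000e-03 -9.700000e-02 -9.950000e-01  1.115846e+03]
 [ 0.000000e+00  0.000000e+00  0.000000e+00  1.000000e+00]]
{'clock': 0.1, 'qpos': array([ 1.11621092,  0.62928476,  0.03842953,  1.51829837, -0.02699826,
        0.99632169, -0.02001542]), 'qd': array([-7.97802401e-05, -7.90721149e-04, -8.03681500e-04, -3.44225572e-03,
       -3.30987595e-04, -7.38931493e-04,  1.95374262e-04]), 'tau': array([ 3.20681989e-03, -5.64532220e+01,  1.23045623e+00, -1.93974406e+01,
        1.12806002e-02,  5.42430018e-03, -1.45716552e-05]), 'eef_pos': array([ 246.20402724, -600.93177383,  230.45090364]), 'tool_rot': array([-3.13979802e+00,  1.33520465e-05,  3.88782576e-01]), 'force': array([0.71477063, 0.43987606, 0.18558352]), 'torque': array([ 0.0356646 ,  0.00691437, -0.03865083]), 'width': 85.36307669899034}
```

View pics/scene0.png

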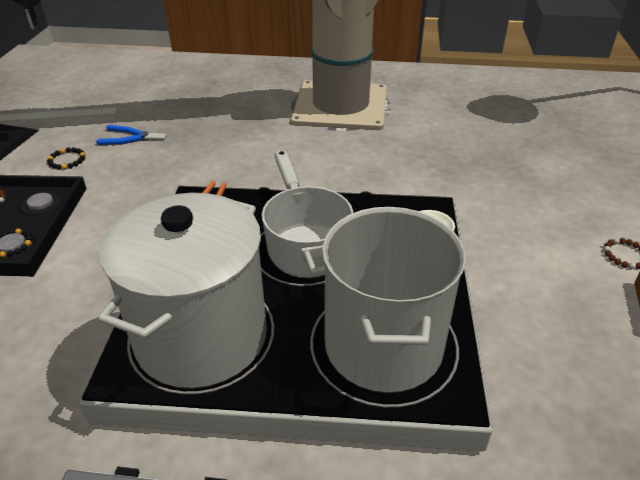

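View pics/top0.png

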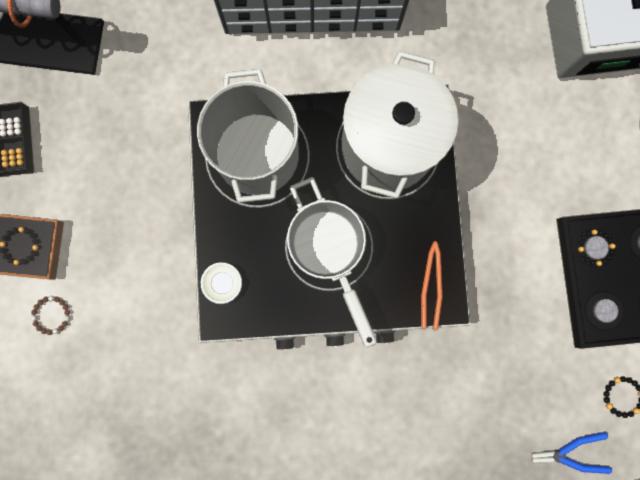

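Top view: the hob's glass corners are at about (191,101), (447,90), (468,322) and (200,341). The pan rim centre is at (326,239), the handle tip at (369,343) and the loop end at (305,182). The open pot is back-left at (248,131), the stockpot back-right at (401,120), the tongs front-right and the dish front-left.

```bash
cat > h.py <<'E'
from cell import *
import cv2,numpy as np
def px2w(n,u,v,z):
    m=camera_model(n);T=np.array(m["pose"]);f=240/np.tan(np.radians(m["fov_y"]/2))
    d=T[:3,:3]@[(u-m["cx"])/f,(v-m["cy"])/f,1];o=T[:3,3];return (o+d*(z-o[2])/d[2])[:2]
def w2px(n,p):
    m=camera_model(n);T=np.array(m["pose"]);f=240/np.tan(np.radians(m["fov_y"]/2))
    c=T[:3,:3].T@(np.array(p,float)-T[:3,3]);return np.array([m["cx"]+f*c[0]/c[2],m["cy"]+f*c[1]/c[2]])
E
python3 - <<'E'
from h import *
P=lambda *a:np.round(px2w("top",*a),1)
c=[P(191,101,60),P(447,90,60),P(468,322,60),P(200,341,60)];print(c,[np.linalg.norm(c[i]-c[i-1]) for i in range(4)],np.mean(c,0))
for k,a in dict(rim=(326,239,135),tip=(369,343,118),loop=(305,182,118),hroot=(345,279,118),open=(248,131,220),stock=(401,120,222),dish=(221.5,283,78),t1=(434,242,65),t2=(424,328,65),t3=(437,328,65),ringL=(286,246,60),ringR=(372,246,60),ringB=(331,289,60)).items():print(k,P(*a))
im=cv2.imread("pics/top0.png");cv2.imwrite("pics/crop0.png",cv2.resize(im[60:360,180:480],None,fx=2,fy=2,interpolation=2))
E
```

```text
[array([847.3, 242.8]), array([ 857.8, -223.2]), array([ 438.9, -242.1]), array([415.7, 227.5])] [np.float64(431.8711034556491), np.float64(466.1182789807754), np.float64(419.3261499119748), np.float64(470.17273421584116)] [639.925   1.25 ]
rim [583.    4.8]
tip [410.7 -62.5]
loop [682.4  37.8]
hroot [516.9 -25.7]
open [743.9 122.5]
stock [ 755.5 -112.5]
dish [515.6 186.5]
t1 [ 580.3 -187.3]
t2 [ 430.4 -163.8]
t3 [ 429.9 -186.4]
ringL [579.2  74.4]
ringR [575.9 -78.1]
ringB [501.5  -3.6]
```

View pics/crop0.png

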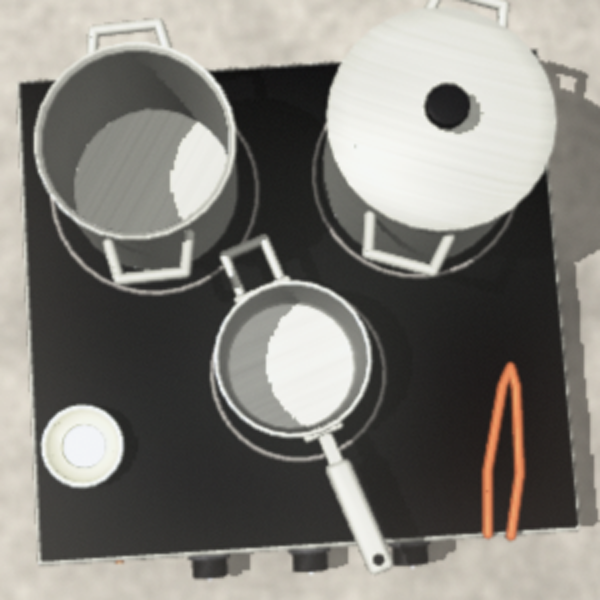

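The corner distances come out 2–4% short, so the lens distorts radially. I'll fit that together with the hob pose.

```bash
cat > h.py <<'E'
from cell import *
import cv2,numpy as np
K1=dict(top=0.,scene=0.)
def px2w(n,u,v,z,k=None):
    m=camera_model(n);T=np.array(m["pose"]);f=240/np.tan(np.radians(m["fov_y"]/2))
    K=np.array([[f,0,m["cx"]],[0,f,m["cy"]],[0,0,1]])
    q=cv2.undistortPoints(np.array([[[u,v]]],float),K,np.array([K1[n] if k is None else k,0,0,0.]))[0,0]
    d=T[:3,:3]@[q[0],q[1],1];o=T[:3,3];return (o+d*(z-o[2])/d[2])[:2]
E
cat > fit.py <<'E'
from h import *
from scipy.optimize import least_squares
c=[(190,102),(448,85),(469,323.5),(200.5,340.5)];cm=np.array([(220,240),(220,-240),(-220,-240),(-220,240)])
ring=[(285,246),(330,290),(372,247.5)]
def R(a):return np.array([[np.cos(a),-np.sin(a)],[np.sin(a),np.cos(a)]])
def res(p):
    H=lambda u,z=60:R(p[2]).T@(px2w("top",*u,z,p[3])-p[:2])
    r=[H(u)-m for u,m in zip(c,cm)]
    return np.r_[np.ravel(r),[np.linalg.norm(H(u)-[-65,0])-78 for u in ring]]
s=least_squares(res,[640,0,0,-.2],x_scale=[1,1,.01,.01]);p=s.x;print(p,np.round(s.fun,1))
P=lambda *a:np.round(px2w("top",*a,p[3]),1)
H=lambda w:np.round(R(p[2]).T@(w-p[:2]),1)
print("front ring",p[:2]+R(p[2])@[-65,0])
for k,a in dict(rim=(326.3,239,135),tip=(369,345,118),loop=(305,181,118),hroot=(345,280,118),open=(248,131,220),stock=(401,120,222),dish=(221.5,283,78),t1=(435,242,65),t2=(424,328,65),t3=(436,328,65),earS1=(365,193,190),earS2=(396,195,190),earO=(254,197,186)).items():print(k,P(*a),H(P(*a)))
E
python3 fit.py
```

```text
[ 6.43016176e+02  1.97751077e-01  4.27230725e-02 -1.99127074e-01] [-1.9 -0.2  1.  -1.7 -0.1  0.3  1.2 -1.4  0.8  0.5 -2.2]
front ring [578.0754876   -2.57840392]
rim [583.    4.3] [-59.8   6.7]
tip [406.  -63.2] [-239.5  -53.2]
loop [684.3  37.8] [42.9 35.8]
hroot [515.2 -25.7] [-128.8  -20.4]
open [745.4 123.4] [107.6 118.7]
stock [ 757.8 -114.3] [ 109.8 -119.3]
dish [515.2 187.5] [-119.7  192.6]
t1 [ 580.2 -190.9] [ -70.9 -188.2]
t2 [ 428.5 -166. ] [-221.4 -156.9]
t3 [ 427.8 -187.5] [-223.  -178.3]
earS1 [649.1 -57.1] [  3.6 -57.5]
earS2 [ 645.1 -106. ] [  -2.5 -106.2]
earO [647.2 118.1] [  9.2 117.6]
```

Request:
move_arm([
  [[0.042,-0.044,0],0.02],
  [[0.083,-0.087,0],0.04],
  [[0.125,-0.131,0],0.04],
  [[0.166,-0.175,0],0.04],
  [[0.208,-0.219,0],0.04],
], claw=1)

```text
clock: 0.72
eef_pos: [356.1, -317.5, 230.7]
tool_rot: [-3.14, -0.0, 0.349]
force: [1.2, 0.6, 0.0]
width: 85.7
```

Request:
move_arm([
  [[0.04,-0.045,0],0],
  [[0.079,-0.09,0],0],
  [[0.119,-0.135,0],0],
  [[0.159,-0.18,0.02],0],
  [[0.198,-0.225,0.04],0],
])

```text
clock: 1.35
eef_pos: [465.6, -37.7, 191.3]
tool_rot: [-3.14, -0.001, 0.348]
force: [1.3, -1.0, 0.5]
width: 85.4
```

Request:
move_arm([
  [[0,0.001,0.045],0],
  [[0,0.001,0.08],0],
  [[0,0.001,0.094],0],
  [[0,0.001,0.094],0],
])

```text
clock: 1.85
eef_pos: [465.6, -38.7, 96.8]
tool_rot: [-3.14, 0.0, 0.348]
force: [0.4, -0.7, -0.4]
width: 85.3
```

```bash
python3 - <<'E'
from h import *
s=read_state();print(s["eef_pos"],s["force"],s["qpos"])
a=get_image("top")[150:400,200:450];b=get_image("scene")[80:330,150:450]
cv2.imwrite("pics/g1.png",np.hstack([cv2.resize(a,(400,400)),cv2.resize(b,(400,400))]))
E
```

```text
[465.56808364 -38.69916502  96.83872335] [ 0.44361027 -0.69409269 -0.41332256] [ 0.03478795  0.59964736 -0.01552527  2.13482916  0.01806003  0.408337
 -1.21746182]
```

View pics/g1.png

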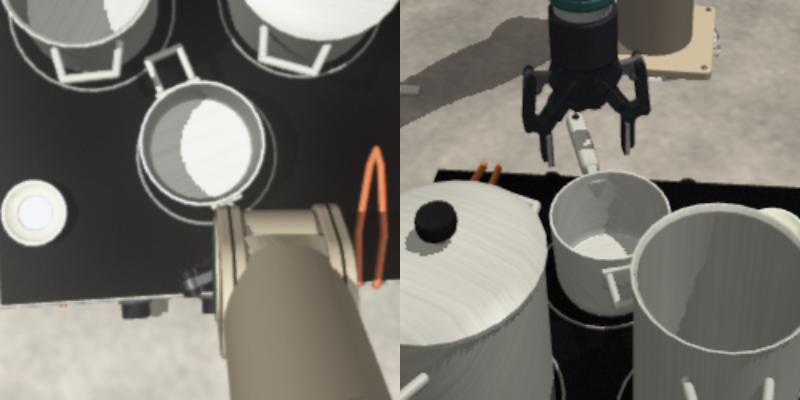

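The fingers straddle the handle: in the scene crop they are at x≈547 and 628, with the handle at 582. The pan hasn't moved. Closing now.

Request:
move_arm([
  [[0,0,0],0],
  [[0,0,0],0],
  [[0,0,0],0],
  [[0,0,0],0],
], claw=0)

```text
clock: 2.45
eef_pos: [466.8, -38.9, 98.5]
tool_rot: [-3.141, -0.003, 0.348]
force: [-1.2, -1.0, 5.3]
width: 20.5
```

Request:
move_arm([
  [[0.0012,0.0174,0],-0.14],
  [[0.0049,0.0345,0],-0.28],
  [[0.0108,0.051,0],-0.42],
  [[0.0191,0.0664,0],-0.56],
  [[0.0294,0.0805,0],-0.7],
])

```text
clock: 3.08
eef_pos: [517.6, -105.0, 98.3]
tool_rot: [-3.136, 0.003, 1.054]
force: [-7.8, 0.6, 7.1]
width: 21.1
```

Request:
move_arm([
  [[-0.0032,-0.002,0],-0.12],
  [[-0.0046,-0.0043,0],-0.24],
  [[-0.0043,-0.007,0],-0.36],
  [[-0.0023,-0.0103,0],-0.48],
  [[0.0012,-0.0143,0],-0.6],
])

```text
clock: 3.7
eef_pos: [507.6, -97.3, 98.7]
tool_rot: [-3.139, -0.001, 1.655]
force: [2.4, -0.3, -0.5]
width: 21.0
```

Request:
move_arm([
  [[0.0007,0.013,0],-0.104],
  [[0.0027,0.0258,0],-0.208],
  [[0.006,0.0384,0],-0.312],
  [[0.0107,0.0505,0],-0.416],
  [[0.0165,0.0621,0],-0.52],
])

```text
clock: 4.32
eef_pos: [568.8, -76.7, 98.8]
tool_rot: [-3.14, -0.001, 2.177]
force: [0.2, -1.8, 1.4]
width: 20.6
```

Request:
move_arm([
  [[0,0,0],0],
  [[0,0,0],0],
  [[0,0,0],0],
], claw=1)

```text
clock: 4.7
eef_pos: [568.1, -77.1, 98.6]
tool_rot: [-3.139, -0.001, 2.176]
force: [0.2, 0.1, -0.2]
width: 74.3
```

Request:
move_arm([
  [[0,0,-0.03],0],
  [[0,0,-0.08],0],
  [[0,0,-0.13],0],
  [[-0.04,-0.04,-0.13],0],
  [[0,-0.06,-0.13],0],
])

```text
clock: 5.32
eef_pos: [519.6, -117.7, 228.6]
tool_rot: [-3.138, 0.003, 2.164]
force: [-0.5, 2.1, 0.1]
width: 85.3
```

```bash
python3 - <<'E'
from h import *
a=get_image("top")[80:380,160:480];b=get_image("scene")[80:380,80:480]
cv2.imwrite("pics/g2.png",np.hstack([cv2.resize(a,(480,450)),cv2.resize(b,(320,450))]))
E
```

```text
(no output)
```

View pics/g2.png

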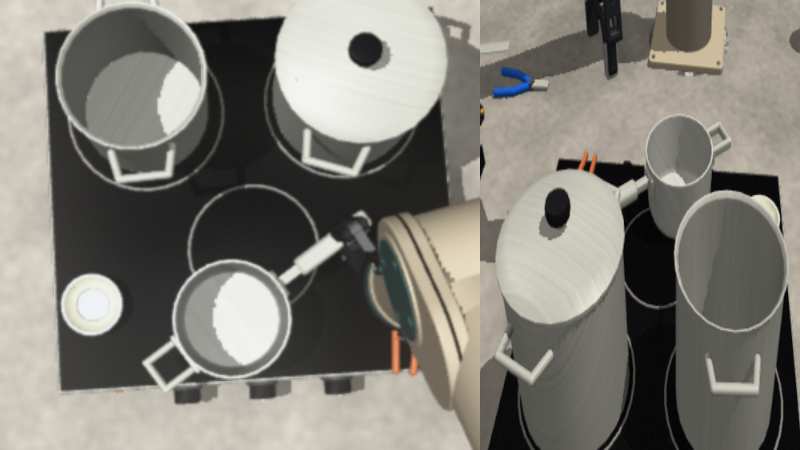

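The pan is drawn forward, with the handle toward the back-right. Rim centre is at px ≈(314.7,292.5) and the loop's outer end at ≈(265.5,330). Nothing else has moved.

```bash
sed -i 's/top=0\./top=-.199/' h.py; python3 - <<'E'
from h import *
c=px2w("top",314.7,292.5,135);l=px2w("top",265.5,330.5,118);d=l-c;a=np.arctan2(d[1],d[0]);r=px2w("top",160+285/1.5,80+280/1.5,118)
print(c,l,np.hypot(*d),np.degrees(a),"handle root",r,np.degrees(np.arctan2(*(r-c)[::-1])))
g=c+90*np.array([np.cos(a),np.sin(a)]);print(g,np.hypot(*g));s=read_state();y=s["tool_rot"][2];print(y)
D=g-s["eef_pos"][:2];print(D@[np.cos(y),np.sin(y)],D@[np.sin(y),-np.cos(y)],"tool turn",y-a,s["qpos"])
E
```

```text
[495.32854122  25.30599032] [433.76570467 108.49168846] 103.48837238960104 126.50385321441888 handle root [537.26627736 -34.65854934] -55.03199708039602
[441.7896251   97.64950737] 452.45275900696515
2.176046563841124
212.02668164542305 58.70563648591482 tool turn -0.03186219121009781 [ 0.61335203  0.53273103 -0.68329748  1.84592719  0.41651671  0.91921146
  0.34205342]
```

Request:
move_arm([
  [[0.055,0.015,0],0],
  [[0.11,0.03,0],-0.015],
  [[0.165,0.045,0],-0.015],
  [[0.212,0.058,0],-0.015],
  [[0.212,0.058,0.02],-0.015],
])

```text
clock: 6.05
eef_pos: [440.9, 101.9, 210.3]
tool_rot: [-3.139, -0.004, 2.198]
force: [0.8, -1.1, -0.1]
width: 85.7
```

Request:
move_arm([
  [[-0.004,0,0.04],0],
  [[-0.004,0,0.085],0],
  [[-0.004,0,0.112],0],
  [[-0.004,0,0.112],0],
])

```text
clock: 6.55
eef_pos: [441.3, 98.7, 97.0]
tool_rot: [-3.135, -0.005, 2.199]
force: [-0.5, -0.5, -0.5]
width: 85.4
```

```bash
python3 - <<'E'
from h import *
print(read_state()["qpos"],read_state()["force"])
a=get_image("top")[180:380,200:440];b=get_image("scene")[80:280,180:420]
cv2.imwrite("pics/g3.png",np.hstack([cv2.resize(a,(400,333)),cv2.resize(b,(400,333))]))
E
```

```text
[ 0.07504565  0.63566658 -0.51778016  2.15785864  0.63947571  0.50951039
 -0.30455477] [-0.4845148  -0.45769967 -0.46999898]
```

View pics/g3.png

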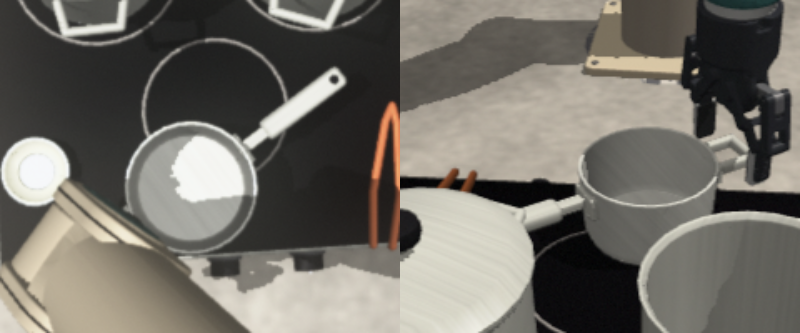

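Request:
move_arm([
  [[0,0,0],0],
  [[0,0,0],0],
  [[0,0,0],0],
  [[0,0,0],0],
], claw=0)

```text
clock: 7.15
eef_pos: [443.8, 99.4, 99.9]
tool_rot: [-3.141, -0.002, 2.198]
force: [-0.9, 0.6, 6.8]
width: 43.0
```

```bash
cat > plan.py <<'E'
from h import *
pots=[((757.8,-114.3),85),((745.4,123.4),75)]
def clear(c,t):
    u=np.array([np.cos(t),np.sin(t)]);n=np.array([-u[1],u[0]])
    pts=[c+u*r+n*w for r in np.linspace(92,190,25) for w in(-11,11)]
    return [min(np.hypot(*(p-q)) for p in pts)-R for q,R in pots]+[0]
if __name__=="__main__":
    P=lambda x,y:px2w("top",200+x*.6,180+y*.6,118)
    c=px2w("top",200+191*.6,180+187*.6,135);t=P(341,73);d=t-c;print("pan",c,"handle",np.hypot(*d),np.degrees(np.arctan2(d[1],d[0])))
    s=read_state();print(s["eef_pos"],s["tool_rot"],s["width"],s["force"])
    way=np.array([[495,25,-54.5],[500,25,-30],[505,24,-10],[515,20,-2],[578,0,2.5]])
    for a,b in zip(way,way[1:]):
        for f in np.linspace(0,1,5):
            w=a+(b-a)*f;th=np.radians(w[2]);g=w[:2]-90*np.array([np.cos(th),np.sin(th)])
            print(np.round(w,1),np.round(clear(w[:2],th),1)[:2],"g",np.round(g,1),round(np.hypot(*g)))
E
python3 plan.py
```

```text
pan [495.82304777  25.45947741] handle 190.73615902992 -54.1275771472257
[443.80116865  99.38405293  99.94854067] [-3.14132563e+00 -2.21612229e-03  2.19817333e+00] 43.03531987768614 [-0.86452726  0.55482379  6.7651782 ]
[495.   25.  -54.5] [ 58.8 176.4] g [442.7  98.3] 454
[496.2  25.  -48.4] [ 42.2 165.6] g [436.5  92.3] 446
[497.5  25.  -42.2] [ 29.  153.5] g [430.9  85.5] 439
[498.8  25.  -36.1] [ 20.5 138.9] g [426.1  78.1] 433
[500.  25. -30.] [ 17.9 121.9] g [422.1  70. ] 428
[500.  25. -30.] [ 17.9 121.9] g [422.1  70. ] 428
[501.2  24.8 -25. ] [ 16.5 106.6] g [419.7  62.8] 424
[502.5  24.5 -20. ] [17.5 90.1] g [417.9  55.3] 422
[503.8  24.2 -15. ] [22.6 73.4] g [416.8  47.5] 420
[505.  24. -10.] [31.2 57. ] g [416.4  39.6] 418
[505.  24. -10.] [31.2 57. ] g [416.4  39.6] 418
[507.5  23.   -8. ] [33.5 50.6] g [418.4  35.5] 420
[510.  22.  -6.] [36.4 44.3] g [420.5  31.4] 422
[512.5  21.   -4. ] [39.6 38. ] g [422.7  27.3] 424
[515.  20.  -2.] [43.3 31.9] g [425.1  23.1] 426
[515.  20.  -2.] [43.3 31.9] g [425.1  23.1] 426
[530.8  15.   -0.9] [36.3 28.3] g [440.8  16.4] 441
[5.465e+02 1.000e+01 2.000e-01] [31.1 27. ] g [456.5   9.6] 457
[562.2   5.    1.4] [28. 28.] g [472.3   2.8] 472
[578.    0.    2.5] [26. 30.] g [488.1  -3.9] 488
```

Request:
move_arm([
  [[-0.0017,-0.0108,0],-0.13],
  [[-0.0048,-0.0214,0],-0.26],
  [[-0.0095,-0.0317,0],-0.39],
  [[-0.0155,-0.0413,0],-0.52],
  [[-0.0229,-0.0502,0],-0.65],
])

```text
clock: 7.78
eef_pos: [416.3, 49.8, 100.1]
tool_rot: [-3.141, -0.002, 2.85]
force: [0.1, -1.6, -1.6]
width: 43.1
```

Request:
move_arm([
  [[-0.0034,-0.006,0],-0.065],
  [[-0.0071,-0.0119,0],-0.13],
  [[-0.0112,-0.0178,0],-0.195],
  [[-0.0156,-0.0234,0],-0.257],
  [[-0.0156,-0.0234,0],-0.257],
])

```text
clock: 8.4
eef_pos: [424.2, 21.8, 100.1]
tool_rot: [-3.14, -0.003, 3.104]
force: [-0.2, -2.1, -1.7]
width: 43.0
```

Request:
move_arm([
  [[-0.0129,-0.0045,0],-0.016],
  [[-0.0258,-0.009,0],-0.032],
  [[-0.0386,-0.0136,0],-0.048],
  [[-0.0515,-0.0182,0],-0.064],
  [[-0.0644,-0.0227,0],-0.08],
])

```text
clock: 9.02
eef_pos: [485.9, -2.3, 100.0]
tool_rot: [-3.141, -0.006, -3.098]
force: [-5.6, 1.8, 3.9]
width: 43.1
```

```bash
python3 - <<'E'
from h import *
s=read_state();print(s["eef_pos"],s["tool_rot"],s["force"])
a=get_image("top")[80:380,160:480];b=get_image("scene")[80:380,80:480]
cv2.imwrite("pics/g4.png",np.hstack([cv2.resize(a,(480,450)),cv2.resize(b,(320,450))]))
E
```

```text
[485.92289893  -2.33974846 100.01697251] [-3.14081853 -0.00579375 -3.09771991] [-5.56170947  1.79593654  3.88306196]
```

View pics/g4.png

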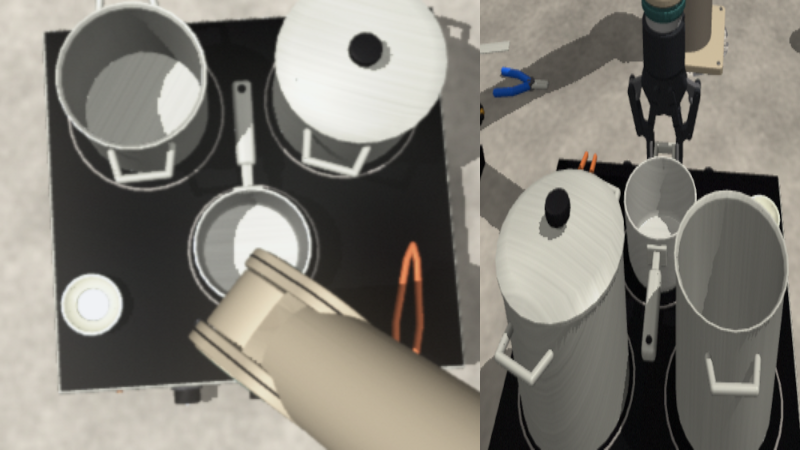

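The handle lies in the gap, clear of both pots, with the pan on its front ring. Releasing and retreating upward.

Request:
move_arm([
  [[0,0,0],0],
  [[0,0,0],0],
  [[0,0,0],0],
  [[0,0,0],0],
], claw=1)

```text
clock: 9.62
eef_pos: [488.3, -2.9, 100.1]
tool_rot: [-3.141, -0.002, -3.1]
force: [-0.3, -0.2, 0.3]
width: 85.8
```

Request:
move_arm([
  [[0,0,-0.03],0],
  [[0,0,-0.08],0],
  [[0,0,-0.13],0],
  [[0,-0.05,-0.14],0],
  [[0,-0.11,-0.14],0],
])

```text
clock: 10.25
eef_pos: [494.3, -112.9, 241.9]
tool_rot: [-3.14, 0.002, -3.097]
force: [1.5, -1.2, -0.2]
width: 85.2
```

Request:
move_arm([
  [[0,-0.06,0],0],
  [[0,-0.12,0],0],
  [[0.02,-0.18,0],0],
  [[0.03,-0.24,0],0],
  [[0.03,-0.24,0],0],
])

```text
clock: 10.88
eef_pos: [472.4, -360.5, 240.8]
tool_rot: [-3.138, -0.0, -3.108]
force: [0.1, 0.8, 0.0]
width: 85.3
```

```bash
python3 - <<'E'
from h import *
s=read_state();print(s["clock"],s["eef_pos"],s["force"])
a=get_image("top");cv2.imwrite("pics/top5.png",a)
cv2.imwrite("pics/g5.png",np.hstack([cv2.resize(a[80:380,180:480],(600,600)),cv2.resize(get_image("scene")[130:430,200:300],(200,600))]))
d=cv2.absdiff(a,cv2.imread("pics/top0.png")).max(2)>40
n,_,st,_=cv2.connectedComponentsWithStats(d.astype(np.uint8));print([r.tolist() for r in st[1:] if r[4]>15])
E
```

```text
10.875 [ 472.40674673 -360.47720134  240.8281912 ] [0.0681758  0.84786662 0.02801495]
[[287, 132, 71, 129, 1711], [295, 211, 54, 45, 346], [297, 222, 75, 121, 1904], [623, 276, 17, 58, 696], [545, 296, 47, 22, 661], [593, 299, 26, 24, 472], [377, 329, 15, 4, 37], [403, 330, 5, 7, 30]]
```

View pics/g5.png

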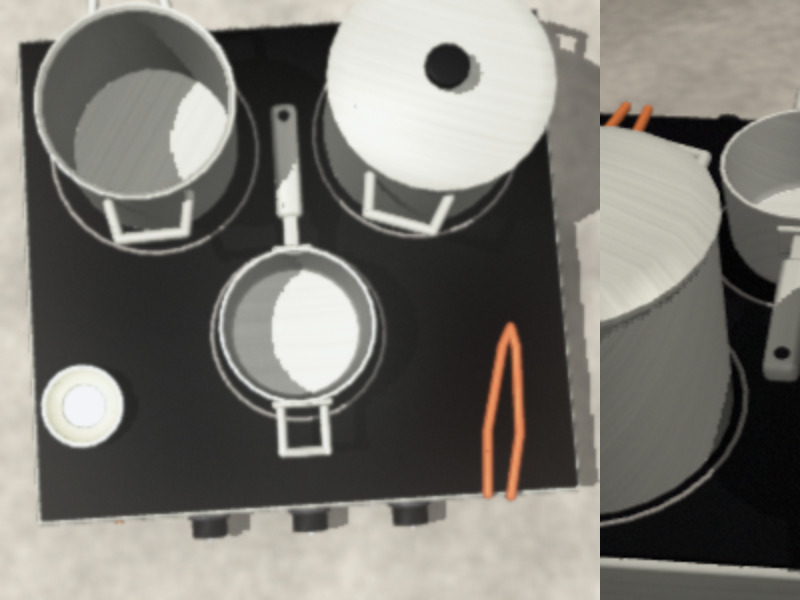

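```bash
python3 - <<'E'
from plan import *
Q=lambda x,y,z:px2w("top",180+x/2-.25,80+y/2-.25,z)
c=Q(297.5,324.5,135);t=Q(283.5,104,118);l=Q(304.5,455,118);th=np.arctan2(*(t-l)[::-1])
print("centre",c,"off ring",c-[578.1,-2.6],"dir",np.degrees(th),"clear",clear(c,th)[:2])
if np.hypot(*(c-[578.1,-2.6]))<12 and min(clear(c,th)[:2])>12: print(finish_job())
E
```

```text
centre [577.92495983   0.79427914] off ring [-0.17504017  3.39427914] dir 2.054540447515742 clear [np.float64(25.486459387713126), np.float64(30.5399600041264)]
the job is handed in; nothing more can be done
None
```

The pan is turned round: its handle now points to the back of the hob, in the gap between the two pots, and its base is on the front ring. I handed the job in with the arm clear of everything, about 11 s into the 53 s allowed.

I gripped the long handle, drew the pan about 85 mm forward and swung it round past the stockpot. Then I let go, gripped the helper loop, finished the turn and slid the pan back onto its ring.

My last checks, measured in the top camera's final picture:

- **Position:** the pan is about 3 mm off the ring centre, with 22 mm of play available.
- **Handle:** it points 2.1° in the world frame, against the hob's own 2.4°. It clears the stockpot by about 25 mm and the open pot by about 31 mm.
- **Other items:** comparing before and after pictures showed no change at the pots, tongs or dish. Two tiny differences at the hob's front edge are most likely the handle's shadow moving off the knobs.
- **Forces:** every force reading on the arm stayed under about 12 N.
- **Anomalies:** the pinhole camera model disagreed with the hob's known size by 2–4%, so I fitted a lens correction, leaving about 2 mm of error. The gripper also rose 2–3 mm each time it closed. I did not measure separately whether the pan stands flat, but the pictures show it sitting normally.

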